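# Open the handleless cupboard on the packing bench

### The arm

A 7-joint arm with a two-finger parallel gripper is mounted at the origin on the work surface. World frame = base frame: x ahead of the robot, y to its left, z up, the work surface at z = 0. Lengths are in m, angles in rad, forces in N, time in s.
With the tool pointing down it reaches from about 0.4 to 0.85 m from the base axis. Payload 4.5 kg.
Tool frame: the origin (TCP) lies midway between the tips of the shut fingers; the grasp point (between the pads) lies 19 mm behind it (pinch_z is the distance from the TCP to the grasp point, in m); z points along the fingers, y is the direction in which the jaws open and shut (so a half turn about z gives the same grasp; the last joint's range is limited). The gripper opens to 88 mm and grips with 3 to 60 N. Pads are 18 mm wide; open, the fingers measure 123 mm over their backs; the gripper's body (75 mm by 187 mm) begins 45 mm behind the grasp point.
Start: joints at [1.187, 0.689, -0.195, 1.565, 0.157, 0.902, -0.215], TCP at [0.254, -0.571, 0.239] pointing down, gripper open.
Joint ranges: [-3.01, 3.01], [-0.46, 2.08], [-1.47, 1.51], [0.13, 2.56], [-1, 4.14], [0.04, 2.09], [-2.66, 2.66]. Speed limits (rad/s): [2.57, 2.57, 3.14, 3.14, 3.14, 3.14, 3.14].

### API

Orientations are given as a 3x3 rotation matrix whose columns are the frame's x, y, z axes.
In Python, from workcell import * gives the robot as it stands.
- The arm moves only by the shell command python3 -m jog 'ROWS' [OPENING] [FORCE]. ROWS is JSON, a list of rows, each a list of 4 numbers: the shift along the tool's x, y, z in mm, then the turn about the tool's z in rad. In form: [[x, y, z, roll], ...]. A call has 1 to 8 rows; each row is the pose to reach, as a shift and turn from the pose commanded when the call began, along the tool's axes at that moment; what a row does not reach only later rows make up. A row lasts 1/8 s, in which the tool goes at most 62.5 mm and 10.7 degrees, less where a joint would pass 70% of its speed; a pose out of reach is approached as far as the arm can. A call with a gripper value outside its range is refused whole. OPENING is the opening, from 0 (shut) to 1 (fully open), set as the call begins (- or left out, the last holds). The fingers move at their own pace and stop on an object; FORCE is the grip in N (left out, the last holds). Time passes only in rows, so rows that repeat a pose let the fingers close. It gives the time, the measured TCP pose, the force and the opening at its end, in the units of the state.
- get_state(): the state, without advancing time (a new reading comes with each control period).
- camera(name): name is "scene" or "top" or "wrist"; returns (picture, depth): 420x560x3 uint8, red, green, blue; 420x560 float32, m along the optical axis (not along the pixel's ray), 0 where there is no reading.
- camera_model(name): a dict with "fovy" (degrees; the focal length in pixels is half the picture's height over the tangent of half this angle, whatever the lens; pixels are square), "cx", "cy" (the principal point, pixels), "eye" and "orientation" of the camera in the world. Camera axes: x right, y down, z forward; pixel columns grow to the right and rows downward; lengths in m; the calibration is good to about 2 mm. A picture is of the moment at which its call begins: read the wrist's pose just before it. camera_model takes no time and is no camera call; for the wrist camera it gives the pose at the moment of the call.
- job_done(): hands the job in, once; it reports no verdict.
The state is a dict: "t": time; "joints": joint angles; "joint_vel": joint speeds; "tau": joint torques, N m; "tool_pos": TCP position; "eef_rot": TCP orientation; "ft_force": force on the tool from outside, world axes, zero at the start; "torque": the same for the moment, N m; "finger_gap": opening from 0.0 (shut) to 1.0 (fully open).
Only numpy, scipy, OpenCV 4.12 (cv2) and the standard library are available. Lean on these libraries where they do the work, as an engineer would, in place of code of your own. Each camera call takes 0.05 s, during which the arm holds its last target. There are 200 camera calls.

### The job

Open the left-hand door (left as you face the doors) of the small cupboard on the bench: it has no handle, so press the closed door in near its free edge until the push catch lets go, take the fingers away and let it spring ajar on its own, then push it from the inside until it stands wide open, about square to the cupboard's front. Only push with the fingers: do not pinch the door, and leave the right-hand door shut and the decorations, the tape dispenser and the carton on top where they are.

Things in the scene. Friction and masses are not known exactly. Their poses are not given: they have to be found in the camera images.
- cupboard: Grey bench cupboard with two white doors, fixed to the bench: 346 mm wide, 220 deep, 240 high. Origin: centre of its underside. Own axes: z up, the front looks along -x, +y is left as you face the doors. It stands with its front looking across the bench, roughly along world +y, so the left door is the one farther from the robot. Closed doors hang in front of the carcass, 5 mm off it.
- left_door (a joint): Angle of the left door (rad): 0 closed, grows as it opens outwards, stop at 1.75; negative pressed in, stop at -0.03. The catch lets go at about -0.018; when the fingers then draw back a soft spring brings the door out to about 0.25. Beyond, it swings with little friction (about 1 N at the free edge) and stays where it is left. Once released the catch does not hold it again.
- left_door_edge (a point): Top outer corner of the left door at its free edge, on the outer face. Moves with the door: a plain white board 170 mm wide, 206 high, 16 thick, its top edge 236 mm above the bench. Pressing the closed door 20 to 40 mm in from the free edge takes about 6 to 10 N and it gives 4 to 5 mm there. The free edge meets the right door's at the middle of the cupboard, 3 mm apart.
- left_door_hinge (a point): On the left door's vertical hinge axis, level with the door's top edge. The axis runs along the door's outer (left) end, in the plane of its inner face; from it the door reaches 170 mm to its free edge. The catch plunger, 12 mm thick, follows the inner face out, 152 mm from the axis and 130 mm above the bench.
- bauble_tube: Bystander: upright clear tube of small baubles with black ends, diameter 80 mm, 162 mm high, loose. Origin: centre of its underside.
- tape_dispenser: Bystander: black bench tape dispenser with a brown roll, 150 x 60 mm, 108 mm high, loose. Origin: centre of its underside.
- bauble_tray: Bystander: shallow black tray with four dark blue baubles, 140 x 140 mm, 70 mm high, loose. Origin: centre of its underside.
- carton: Bystander: small brown carton, 70 x 130 mm, 50 mm high, lying loose on the rear half of the cupboard's top. Origin: centre of its underside.
- right_door_edge (a point): Top outer corner of the right door at its free edge (on the outer face, 236 mm above the bench), beside the left door's. The right door is the mirror image of the left one and has a push catch of its own; it is to stay shut.

How it is judged:
By the outcome, as a careful person would: the job done as asked, in the order asked, and still so for the second after the job is handed in, with the robot touching nothing.
It also fails if it takes over 51 s, if anything falls off the work surface, if the arm or the gripper's body presses on something with over 40 N, if the wrist force passes 120 N, or if a joint passes its speed limit or range.

## Working session

There is one attempt and no reset: what is moved stays moved. The work goes in short steps, Python scripts to look and compute and a shell command to move; the robot and the scene stay as the last step left them, time stands still between calls to the robot, and variables do not carry over. Pictures are saved under pics/ and viewed, about 8 in all and at most 12, crops included, and the job is handed in when it is done.

```bash
ls; mkdir -p pics; python3 - <<'E'
from workcell import *
import cv2,numpy as np
s=get_state(); print(s['t'],s['tool_pos'],np.round(s['eef_rot'],3),s['finger_gap'])
ims=[]
for n in ['scene','top']:
    m=camera_model(n); print(n,m)
    p,d=camera(n); np.savez(f'pics/{n}0.npz',p=p,d=d); cv2.imwrite(f'pics/{n}0.png',p[:,:,::-1])
E
```

```text
pics
0.0 [ 0.25330684 -0.5706923   0.2379159 ] [[ 0.914  0.406 -0.001]
 [ 0.406 -0.914  0.002]
 [-0.    -0.002 -1.   ]] 0.9966016280520891
scene {'fovy': 56.23258331892983, 'cx': 283.08725344373494, 'cy': 206.20183690226128, 'eye': array([ 0.83339572, -0.5259207 ,  0.8936036 ]), 'orientation': array([[ 0.85475542,  0.41994754, -0.30502005],
       [ 0.51878045, -0.67299063,  0.52721007],
       [ 0.01612494, -0.6088741 , -0.79310297]])}
top {'fovy': 48.15949782786877, 'cx': 285.8436287279045, 'cy': 208.30766679113455, 'eye': array([ 0.3374048 , -0.06400008,  1.32133037]), 'orientation': array([[-0.03146439, -0.97909341,  0.20096291],
       [-0.99949761,  0.03158815, -0.00259171],
       [-0.00381052, -0.2009435 , -0.97959542]])}
```

View pics/scene0.png

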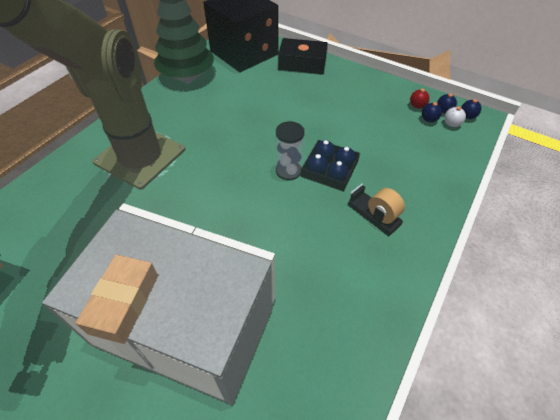

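View pics/top0.png

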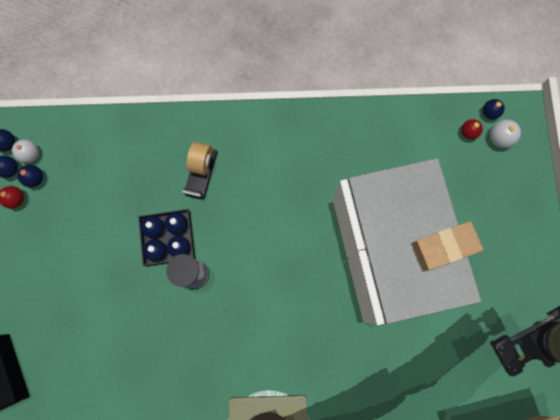

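The scene view shows the cupboard at lower left. Its white door tops run from (122,208) to (272,255), with the gap near (195,230), and the left door is the right-hand half, up to (272,255). In the top view the left door runs from (345,182) to (362,250), the tray is at (167,237), the tube at (187,270), the dispenser at (200,170) and the carton at (448,246).

```bash
cat > h.py <<'E'
import cv2,numpy as np
from workcell import *
def ray(n,uv,m=None):
    m=m or camera_model(n); f=210/np.tan(np.radians(m['fovy']/2))
    uv=np.atleast_2d(uv).astype(float)
    d=np.c_[(uv[:,0]-m['cx'])/f,(uv[:,1]-m['cy'])/f,np.ones(len(uv))]@np.array(m['orientation']).T
    return np.array(m['eye']),d
def onz(n,uv,z):
    e,d=ray(n,uv); return e+d*((z-e[2])/d[:,2])[:,None]
def pts(n,uv,depth):
    e,d=ray(n,uv); return e+d*depth[:,None]
def cloud(n,dep):
    v,u=np.mgrid[:420,:560]; uv=np.c_[u.ravel(),v.ravel()]
    return pts(n,uv,dep.ravel()).reshape(420,560,3)
E
python3 - <<'E'
from h import *
for n,roi in [('scene',(100,190,290,275)),('top',(325,165,400,335))]:
    z=np.load(f'pics/{n}0.npz'); p,d=z['p'],z['d']; C=cloud(n,d)
    hsv=cv2.cvtColor(p,cv2.COLOR_RGB2HSV)
    m=(hsv[...,2]>190)&(hsv[...,1]<60); k=np.zeros_like(m); x0,y0,x1,y1=roi; k[y0:y1,x0:x1]=1; m&=k
    v=np.median(C[m],0); print(n,m.sum(),'depth z med',v, np.percentile(C[m][:,2],[5,50,95]))
    cs,_=cv2.findContours(m.astype(np.uint8),cv2.RETR_EXTERNAL,cv2.CHAIN_APPROX_NONE)
    for c in cs:
        if cv2.contourArea(c)<60: continue
        r=cv2.minAreaRect(c); b=cv2.boxPoints(r)
        print(np.round(b,1).tolist()); print(np.round(onz(n,b,.236),4).tolist())
    # grey top
    t=(C[...,2]>.225)&(C[...,2]<.255)&(d>0)&(C[...,1]<0)&(C[...,1]>-.5)&(C[...,0]>.2)
    P=C[t]; r=cv2.minAreaRect(P[:,:2].astype(np.float32)); print('top',np.median(P[:,2]),r,np.round(cv2.boxPoints(r),4).tolist())
    t=(C[...,2]>.27)&(C[...,2]<.31)&(d>0)&(C[...,1]<0)&(C[...,1]>-.5)&(C[...,0]>.2)
    P=C[t]; 
    if len(P)>20: print('carton',np.median(P[:,2]),cv2.minAreaRect(P[:,:2].astype(np.float32)))
    t=(C[...,2]>.03)&(C[...,2]<.2)&(d>0)&(C[...,1]>.05)&(C[...,1]<.5)&(C[...,0]>.2)&(C[...,0]<.8)
    nn,l,st,_=cv2.connectedComponentsWithStats(t.astype(np.uint8))
    for i in range(1,nn):
        if st[i,4]>100: Q=C[l==i]; print('obj',st[i,4],np.round(Q.min(0),3),np.round(Q.max(0),3))
E
```

```text
scene 1187 depth z med [ 0.46749884 -0.23075298  0.23467496] [-9.99441627e-05  2.34674962e-01  2.36677940e-01]
[[118.69999694824219, 208.89999389648438], [121.0999984741211, 201.6999969482422], [274.3999938964844, 252.8000030517578], [272.0, 260.0]]
[[0.2939, -0.276, 0.236], [0.2842, -0.2596, 0.236], [0.6252, -0.1947, 0.236], [0.6297, -0.2106, 0.236]]
top 0.2387482865262215 ((0.4817453920841217, -0.3541598320007324), (0.34750741720199585, 0.25992757081985474), 11.021648406982422) [[0.2863999903202057, -0.259799987077713], [0.335999995470047, -0.5149000287055969], [0.6771000027656555, -0.44850000739097595], [0.6273999810218811, -0.19339999556541443]]
carton 0.28877456592581563 ((0.3731393814086914, -0.4491322636604309), (0.25024130940437317, 0.13023532927036285), 17.803543090820312)
obj 2600 [0.393 0.155 0.03 ] [0.613 0.35  0.164]
obj 127 [0.644 0.171 0.031] [0.67  0.221 0.054]
obj 923 [0.702 0.138 0.03 ] [0.794 0.203 0.11 ]
top 1025 depth z med [ 0.44730368 -0.24040303  0.23598426] [0.20574869 0.23598426 0.23943593]
[[357.8999938964844, 251.3000030517578], [364.79998779296875, 249.5]
[... 378 characters left out ...]
-0.2141, 0.236], [0.4608, -0.2461, 0.236], [0.4572, -0.23, 0.236]]
top 0.24000046426153598 ((0.4783167243003845, -0.3477362096309662), (0.34652188420295715, 0.2425118237733841), 10.898919105529785) [[0.28529998660087585, -0.2614000141620636], [0.3310999870300293, -0.49959999322891235], [0.6714000105857849, -0.4339999854564667], [0.6255000233650208, -0.19589999318122864]]
carton 0.29032899983197913 ((0.3474622368812561, -0.4563576877117157), (0.2955552637577057, 0.13109678030014038), 17.118003845214844)
obj 690 [0.7   0.137 0.031] [0.788 0.202 0.114]
obj 105 [0.642 0.17  0.031] [0.667 0.221 0.058]
obj 1989 [0.39  0.154 0.03 ] [0.609 0.337 0.169]
obj 891 [0.516 0.21  0.03 ] [0.607 0.346 0.074]
```

```bash
python3 -m jog '[[0,0,-45,0],[0,0,-90,-0.17],[0,0,-130,-0.34],[0,0,-140,-0.51],[0,0,-140,-0.68],[0,0,-140,-0.85],[0,0,-140,-1.02],[0,0,-140,-1.19]]' 0 20; python3 -m jog '[[0,0,0,-0.154],[0,0,0,-0.154]]'; cat >> h.py <<'E'
A=np.array([np.cos(np.radians(10.9)),np.sin(np.radians(10.9))]); N=np.array([-A[1],A[0]])
FE=np.array([0.4565,-0.2297]) # free edge outer, left door
def rel(p): # (toward hinge from free edge, outward from closed outer face) mm
    q=np.array(p)[:2]-FE; return np.round([q@A*1e3,q@N*1e3],1)
def st():
    s=get_state(); R=s['eef_rot']; print('t',s['t'],'along,out',rel(s['tool_pos']),'z',round(s['tool_pos'][2],4),'xang',round(np.degrees(np.arctan2(R[1,0],R[0,0])),1),'tilt',np.round(R[2,:2],3),'F',np.round(s['ft_force'],1),'gap',round(s['finger_gap'],2),'q',np.round(s['joints'],2))
E
python3 -c "
from h import *
st()"
```

```text
t: 1.1
tool_pos: [0.2534, -0.571, 0.3782]
eef_rot: [[-0.043, 0.999, -0.001], [0.999, 0.043, 0.001], [0.001, -0.001, -1.0]]
ft_force: [-0.6, -0.6, 1.2]
finger_gap: 0.118
t: 1.35
tool_pos: [0.2533, -0.5711, 0.3781]
eef_rot: [[-0.188, 0.982, -0.0], [0.982, 0.188, 0.001], [0.001, 0.0, -1.0]]
ft_force: [0.9, -0.3, 0.1]
finger_gap: 0.009
t 1.35 along,out [-264.1 -296.8] z 0.3781 xang 100.8 tilt [0.001 0.   ] F [ 0.9 -0.3  0.1] gap 0.01 q [ 1.38  0.61 -0.57  1.35  0.33  1.28  0.99]
```

```bash
python3 -m jog '[[30,24,0,0],[62,49,0,0],[94,74,0,0],[126,98,0,0],[157,122,0,0],[188,147,0,0],[220,171,0,0],[251,196,0,0]]'; python3 -m jog '[[32,25,0,0],[63,49,0,0],[95,74,0,0],[126,98,0,0],[126,98,0,0]]'; python3 - <<'E'
from h import *
st()
p,d=camera('top'); cv2.imwrite('pics/top1.png',p[...,::-1])
p2,d=camera('wrist'); cv2.imwrite('pics/w1.png',np.hstack([p2[...,::-1]]))
cv2.imwrite('pics/c1.png',cv2.resize(np.hstack([p,p2])[...,::-1],(800,300)))
E
```

```text
t: 2.35
tool_pos: [0.3987, -0.2864, 0.3787]
eef_rot: [[-0.186, 0.982, -0.0], [0.982, 0.186, -0.0], [-0.0, -0.0, -1.0]]
ft_force: [0.5, 0.2, 0.2]
finger_gap: 0.005
t: 2.98
tool_pos: [0.4718, -0.1418, 0.379]
eef_rot: [[-0.193, 0.981, 0.001], [0.981, 0.193, 0.002], [0.001, 0.001, -1.0]]
ft_force: [-0.1, 0.7, -0.7]
finger_gap: 0.005
t 2.975 along,out [31.7 83.4] z 0.379 xang 101.1 tilt [0.001 0.001] F [-0.1  0.7 -0.7] gap 0.0 q [ 0.65  0.4  -0.67  1.72  0.27  1.11  0.09]
```

View pics/c1.png

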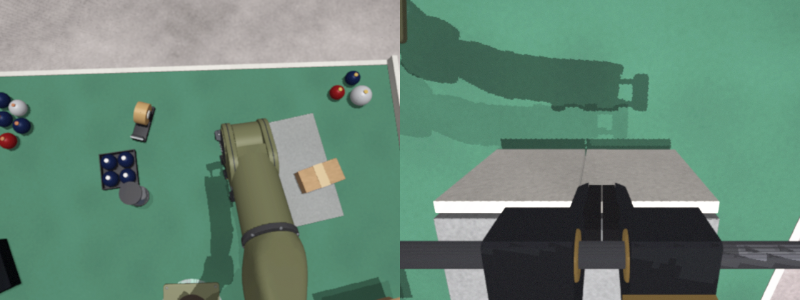

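The closed fingers are in front of the left door, about 32 mm hinge-side of the centre gap (gap at about (585,150) in the composite, fingers at (600,190)). The bystanders have not moved.

```bash
python3 -m jog '[[0,0,35,0],[0,0,70,0],[0,0,105,0],[-10,0,140,0],[-25,0,170,0],[-40,0,187,0],[-55,0,187,0],[-60,0,187,0]]'; python3 -m jog '[[-4,0,0,0],[-8,0,0,0],[-8,0,0,0]]'; python3 -c "
from h import *
st()"
```

```text
t: 4.08
tool_pos: [0.4827, -0.206, 0.1925]
eef_rot: [[-0.187, 0.982, 0.002], [0.982, 0.187, -0.001], [-0.001, 0.002, -1.0]]
ft_force: [-0.2, 0.4, 0.6]
finger_gap: 0.003
t: 4.45
tool_pos: [0.4839, -0.2118, 0.1921]
eef_rot: [[-0.19, 0.982, 0.001], [0.982, 0.19, -0.0], [-0.0, 0.001, -1.0]]
ft_force: [0.7, 0.2, -0.6]
finger_gap: 0.006
t 4.45 along,out [30.3 12.4] z 0.1921 xang 101.0 tilt [-0.     0.001] F [ 0.7  0.2 -0.6] gap 0.01 q [ 0.65  0.67 -0.53  1.9   0.51  0.71  0.01]
```

```bash
python3 -m jog '[[-1.5,0,0,0],[-3,0,0,0],[-4,0,0,0],[-5,0,0,0],[-5,0,0,0]]'; python3 -m jog '[[-1,0,0,0],[-1,0,0,0]]';python3 -c "
from h import *
st()"
```

```text
t: 5.08
tool_pos: [0.4839, -0.2135, 0.192]
eef_rot: [[-0.193, 0.981, -0.002], [0.981, 0.193, 0.004], [0.004, -0.001, -1.0]]
ft_force: [-2.4, 8.1, 7.3]
finger_gap: 0.008
t: 5.32
tool_pos: [0.484, -0.2144, 0.192]
eef_rot: [[-0.194, 0.981, -0.002], [0.981, 0.194, 0.004], [0.004, -0.001, -1.0]]
ft_force: [-3.1, 8.8, 7.0]
finger_gap: 0.002
t 5.325 along,out [29.9  9.9] z 0.192 xang 101.2 tilt [ 0.004 -0.001] F [-3.1  8.8  7. ] gap 0.0 q [ 0.66  0.68 -0.54  1.89  0.5   0.72  0.02]
```

```bash
python3 -m jog '[[-1,0,0,0],[-2,0,0,0],[-2,0,0,0]]';python3 -m jog '[[-1,0,0,0],[-2,0,0,0],[-2,0,0,0]]'; python3 - <<'E'
from h import *
st()
p,d=camera('scene');p2,d=camera('top'); cv2.imwrite('pics/c2.png',cv2.resize(np.hstack([p,p2])[...,::-1],(800,300)))
E
```

```text
t: 5.7
tool_pos: [0.4841, -0.216, 0.192]
eef_rot: [[-0.194, 0.981, -0.002], [0.981, 0.194, 0.004], [0.004, -0.002, -1.0]]
ft_force: [-4.6, 8.8, 7.2]
finger_gap: 0.007
t: 6.08
tool_pos: [0.484, -0.216, 0.192]
eef_rot: [[-0.196, 0.981, -0.004], [0.981, 0.196, 0.006], [0.007, -0.002, -1.0]]
ft_force: [-6.3, 12.5, 9.1]
finger_gap: 0.004
t 6.075 along,out [29.6  8.2] z 0.192 xang 101.3 tilt [ 0.007 -0.002] F [-6.3 12.5  9.1] gap 0.0 q [ 0.66  0.68 -0.54  1.88  0.5   0.72  0.03]
```

View pics/c2.png

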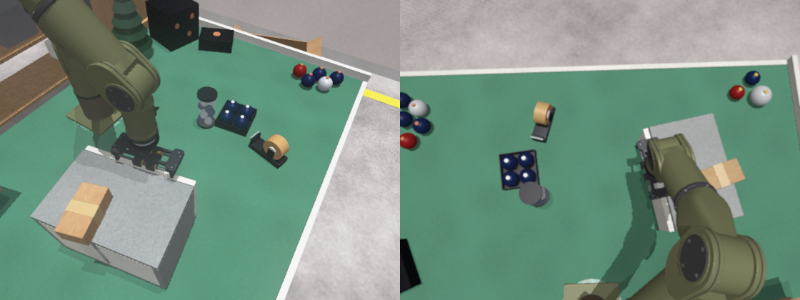

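The fingers are on the left door near the middle of the cupboard. Force is rising with no further travel after about 4 mm, so the door seems to be at its inner stop. I'll draw back now.

```bash
python3 -m jog '[[10,0,0,0],[22,0,0,0],[36,0,0,0],[50,0,0,0],[64,0,0,0],[80,0,0,0],[90,0,0,0],[90,0,0,0]]'; python3 - <<'E'
from h import *
st()
p,d=camera('scene');np.savez('pics/s3.npz',p=p,d=d)
p2,d=camera('wrist'); cv2.imwrite('pics/c3.png',cv2.resize(np.hstack([p,p2])[...,::-1],(800,300)))
E
```

```text
t: 7.18
tool_pos: [0.4684, -0.1326, 0.1918]
eef_rot: [[-0.192, 0.981, -0.0], [0.981, 0.192, -0.0], [-0.0, -0.0, -1.0]]
ft_force: [0.7, 0.7, 0.2]
finger_gap: 0.001
t 7.175 along,out [30.  93.1] z 0.1918 xang 101.0 tilt [-0. -0.] F [0.7 0.7 0.2] gap 0.0 q [ 0.51  0.62 -0.52  2.01  0.51  0.63 -0.16]
```

View pics/c3.png

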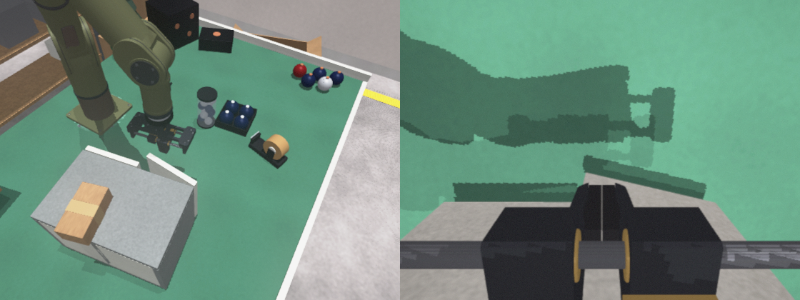

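The left door has sprung ajar (its top runs from about (150,158) to (195,183) in the left half) and the right door is still flush. I'll lift clear and measure the door angle.

```bash
python3 -m jog '[[0,0,-30,0],[0,0,-60,0],[0,0,-80,0],[0,0,-80,0]]'; python3 - <<'E'
from h import *
st()
for n in ['scene','wrist']:
    m0=camera_model(n)
    p,d=camera(n); C=cloud(n,d); np.savez(f'pics/{n}4.npz',p=p,d=d)
    hsv=cv2.cvtColor(p,cv2.COLOR_RGB2HSV)
    q=C[...,:2]-FE; al=q@A*1e3; ou=q@N*1e3
    m=(d>0)&(abs(C[...,2]-.236)<.007)&(hsv[...,2]>170)&(hsv[...,1]<60)&(ou>-25)&(ou<80)
    for nm,k in [('right',(al<-6)),('left',(al>2)&(al<172))]:
        # z-plane intersection for precision
        v,u=np.nonzero(m&k)
        if len(u)<30: print(n,nm,len(u)); continue
        P=onz(n,np.c_[u,v],.236)[:,:2]; Q=np.c_[(P-FE)@A,(P-FE)@N]*1e3
        r=cv2.minAreaRect(Q.astype(np.float32)); print(n,nm,len(u),np.round(cv2.boxPoints(r),1).tolist(), np.round(r[1],1),r[2])
cv2.imwrite('pics/w4.png',p[...,::-1])
E
```

```text
t: 7.78
tool_pos: [0.4693, -0.1343, 0.2727]
eef_rot: [[-0.188, 0.982, 0.003], [0.982, 0.188, -0.001], [-0.002, 0.003, -1.0]]
ft_force: [-0.6, 0.0, -0.2]
finger_gap: 0.008
t 7.775 along,out [30.7 91.2] z 0.2727 xang 100.8 tilt [-0.002  0.003] F [-0.6  0.  -0.2] gap 0.01 q [ 0.58  0.51 -0.61  1.91  0.39  0.83 -0.05]
scene right 668 [[-170.5, 0.8999999761581421], [-170.39999389648438, -24.899999618530273], [-4.5, -24.299999237060547], [-4.599999904632568, 1.600000023841858]] [165.9  25.9] 0.23502925038337708
scene left 772 [[1.600000023841858, -23.200000762939453], [165.1999969482422, -52.599998474121094], [176.89999389648438, 12.199999809265137], [13.199999809265137, 41.599998474121094]] [ 65.9 166.3] 79.81109619140625
wrist right 2787 [[-140.8000030517578, 6.599999904632568], [-140.8000030517578, -24.0], [-67.4000015258789, -24.0], [-67.4000015258789, 6.599999904632568]] [73.4 30.6] 0.007493671961128712
wrist left 1653 [[14.0, 36.900001525878906], [14.0, -23.899999618530273], [173.1999969482422, -23.899999618530273], [173.1999969482422, 36.900001525878906]] [159.2  60.8] 0.0074927606619894505
```

View pics/w4.png

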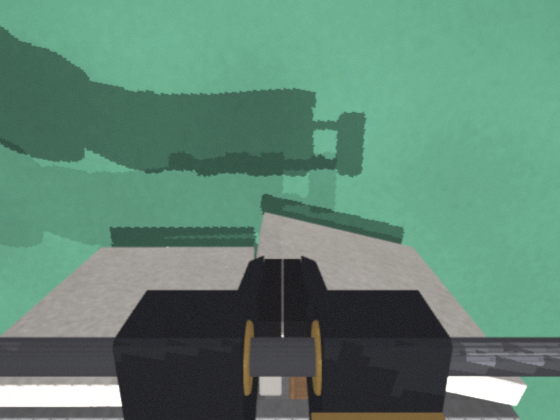

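The wrist view and the geometry agree on a door angle of about 0.25 rad, with the free corner roughly 41 mm out and the right door flush. Next I'll move above the gap behind the door.

```bash
python3 -m jog '[[-20,-2,0,0.03],[-40,-4,0,0.06],[-60,-6,0,0.09],[-78,-8,0,0.12],[-90,-8,0,0.12],[-90,-8,0,0.12],[-90,-8,0,0.12]]'; python3 - <<'E'
from h import *
st()
p,d=camera('scene')
cv2.imwrite('pics/s5.png',cv2.resize(p[150:300,60:300,::-1],None,fx=3,fy=3,interpolation=2))
E
```

```text
t: 8.75
tool_pos: [0.4777, -0.2225, 0.2718]
eef_rot: [[-0.072, 0.997, 0.0], [0.997, 0.072, 0.001], [0.001, 0.0, -1.0]]
ft_force: [0.3, 0.5, 0.2]
finger_gap: 0.004
t 8.75 along,out [22.2  3. ] z 0.2718 xang 94.1 tilt [0.001 0.   ] F [0.3 0.5 0.2] gap 0.0 q [ 0.7   0.56 -0.57  1.81  0.38  0.88  0.03]
```

View pics/s5.png

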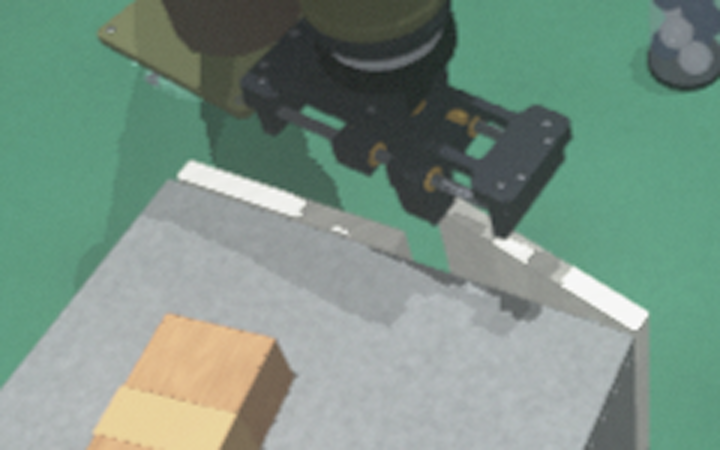

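The fingertips, at about (425,215) in the crop, are above the gap between the ajar door (inner corner at (445,220)) and the carcass. I'll descend in two stages and check force between them.

```bash
python3 -m jog '[[-1,0,15,0],[-1,0,28,0],[-1,0,38,0],[-1,0,45,0],[-1,0,45,0]]'; python3 -c "
from h import *
st()"; 
```

```text
t: 9.43
tool_pos: [0.4774, -0.2243, 0.2261]
eef_rot: [[-0.071, 0.997, -0.001], [0.997, 0.071, 0.0], [0.0, -0.001, -1.0]]
ft_force: [-1.1, -0.6, 0.4]
finger_gap: 0.008
t 9.425 along,out [21.6  1.4] z 0.2261 xang 94.1 tilt [ 0.    -0.001] F [-1.1 -0.6  0.4] gap 0.01 q [ 0.68  0.62 -0.53  1.86  0.43  0.78 -0.01]
```

```bash
python3 -m jog '[[0,0,12,0],[0,0,24,0],[0,0,34,0],[0,0,34,0]]'; cat > plan.py <<'E'
from h import *
import sys
def rows(ths,rs,h=11):
    s=get_state(); R=np.array(s['eef_rot']); a0=np.arctan2(R[1,0],R[0,0]); q=(np.array(s['tool_pos'])[:2]-FE)*1e3
    for th,r in zip(ths,rs):
        c,sn=np.cos(th),np.sin(th); u=r*c+h*sn; v=r*sn-h*c
        w=(170-u)*A+(v-16)*N-q
        want=np.radians(100.9)-th
        print(round(th,2),np.round([w@R[:2,0],w@R[:2,1],0],0).tolist(),round(a0-want,2))
E
python3 - <<'E'
from plan import *
st(); rows(np.linspace(.25,.95,8),np.linspace(148,140,8))
E
```

```text
t: 9.93
tool_pos: [0.4771, -0.2242, 0.1917]
eef_rot: [[-0.071, 0.997, -0.002], [0.997, 0.071, 0.001], [0.001, -0.002, -1.0]]
ft_force: [-0.0, -0.2, -0.6]
finger_gap: 0.005
t 9.925 along,out [21.3  1.5] z 0.1917 xang 94.1 tilt [ 0.001 -0.002] F [-0.  -0.2 -0.6] gap 0.01 q [ 0.66  0.67 -0.5   1.9   0.48  0.7  -0.05]
0.25 [9.0, 2.0, 0.0] 0.13
0.35 [23.0, 4.0, 0.0] 0.23
0.45 [37.0, 8.0, 0.0] 0.33
0.55 [51.0, 14.0, 0.0] 0.43
0.65 [63.0, 21.0, 0.0] 0.53
0.75 [75.0, 28.0, 0.0] 0.63
0.85 [86.0, 37.0, 0.0] 0.73
0.95 [96.0, 47.0, 0.0] 0.83
```

```bash
python3 -m jog '[[9,2,0,0.13],[23,4,0,0.23],[37,8,0,0.33],[51,14,0,0.43],[63,21,0,0.53],[75,28,0,0.63],[86,37,0,0.73],[96,47,0,0.83]]'; python3 - <<'E'
from plan import *
st(); rows(np.linspace(1.0,1.35,8),np.linspace(140,135,8))
E
```

```text
t: 10.92
tool_pos: [0.5176, -0.1249, 0.1929]
eef_rot: [[0.69, 0.723, -0.001], [0.723, -0.69, -0.0], [-0.001, -0.0, -1.0]]
ft_force: [0.2, 0.1, 1.1]
finger_gap: 0.005
t 10.925 along,out [79.8 91.4] z 0.1929 xang 46.3 tilt [-0.001 -0.   ] F [0.2 0.1 1.1] gap 0.0 q [ 0.3   0.64 -0.24  1.89  0.24  0.64 -0.85]
1.0 [7.0, -1.0, 0.0] 0.05
1.05 [14.0, 0.0, 0.0] 0.1
1.1 [21.0, 1.0, 0.0] 0.15
1.15 [27.0, 2.0, 0.0] 0.2
1.2 [34.0, 4.0, 0.0] 0.25
1.25 [41.0, 6.0, 0.0] 0.3
1.3 [47.0, 8.0, 0.0] 0.35
1.35 [53.0, 11.0, 0.0] 0.4
```

```bash
python3 -m jog '[[7,-1,0,0.05],[14,0,0,0.1],[21,1,0,0.15],[27,2,0,0.2],[34,4,0,0.25],[41,6,0,0.3],[47,8,0,0.35],[53,11,0,0.4]]'; python3 - <<'E'
from plan import *
st(); rows(np.linspace(1.38,1.55,7),np.linspace(135,133,7))
p,d=camera('scene'); cv2.imwrite('pics/s6.png',p[...,::-1])
E
```

```text
t: 11.92
tool_pos: [0.5621, -0.0939, 0.1928]
eef_rot: [[0.917, 0.399, -0.001], [0.399, -0.917, 0.0], [-0.0, -0.001, -1.0]]
ft_force: [0.1, -0.4, -0.3]
finger_gap: 0.001
t 11.925 along,out [129.3 113.4] z 0.1928 xang 23.5 tilt [-0.    -0.001] F [ 0.1 -0.4 -0.3] gap 0.0 q [ 0.15  0.67 -0.11  1.78  0.11  0.69 -1.18]
1.38 [4.0, -0.0, 0.0] 0.03
1.41 [8.0, 0.0, 0.0] 0.06
1.44 [12.0, 0.0, 0.0] 0.09
1.46 [16.0, 1.0, 0.0] 0.11
1.49 [20.0, 1.0, 0.0] 0.14
1.52 [23.0, 2.0, 0.0] 0.17
1.55 [27.0, 3.0, 0.0] 0.2
```

View pics/s6.png

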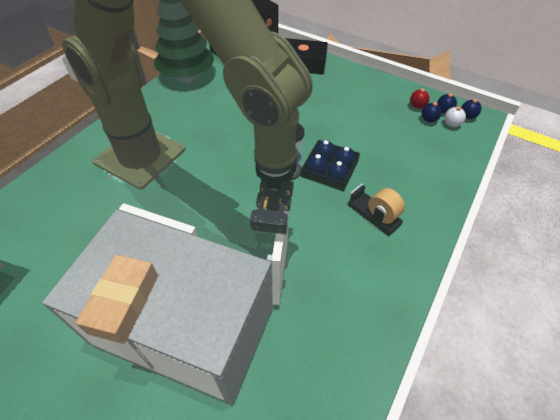

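The door already stands well open (its top runs from about (274,268) to (285,228)) and the contact force is zero, so it may have coasted ahead of the fingers. I'll measure it.

```bash
cat > ang.py <<'E'
from h import *
def ang(n):
    p,d=camera(n); C=cloud(n,d); hsv=cv2.cvtColor(p,cv2.COLOR_RGB2HSV)
    q=C[...,:2]-FE; al=q@A*1e3; ou=q@N*1e3
    m=(d>0)&(abs(C[...,2]-.236)<.008)&(hsv[...,2]>150)&(hsv[...,1]<70)&(ou>5)&(ou<170)&(al>60)&(al<260)
    v,u=np.nonzero(m); P=onz(n,np.c_[u,v],.236)[:,:2]; Q=(np.c_[(P-FE)@A,(P-FE)@N]*1e3).astype(np.float32)
    vx,vy,_,_=cv2.fitLine(Q,cv2.DIST_HUBER,0,.01,.01).ravel()
    if vy<0: vx,vy=-vx,-vy
    print(n,len(u),'theta',round(np.arctan2(vy,-vx),3),np.round(Q.min(0)),np.round(Q.max(0)))
E
python3 - <<'E'
from ang import *
ang('scene'); ang('top')
E
```

```text
scene 140 theta 1.275 [161.   4.] [185.  47.]
top 17 theta 3.041 [166.   6.] [181.  12.]
```

```bash
python3 -m jog '[[4,0,0,0.03],[8,0,0,0.06],[12,0,0,0.09],[16,1,0,0.11],[20,1,0,0.14],[23,2,0,0.17],[24,2,0,0.18],[24,2,0,0.18]]'; python3 - <<'E'
from plan import *
st()
E
python3 -m jog '[[-10,0,0,0],[-25,0,0,0],[-45,0,0,0],[-60,0,-20,0],[-60,0,-60,0],[-60,0,-100,0],[-60,0,-130,0],[-60,0,-130,0]]'
python3 -m jog '[[-50,50,0,0],[-100,50,0,0],[-150,50,0,0],[-150,50,0,0]]'
python3 - <<'E'
from ang import *
st(); ang('scene'); ang('top')
p,d=camera('scene');p2,d=camera('top'); cv2.imwrite('pics/c7.png',cv2.resize(np.hstack([p,p2])[...,::-1],(800,300)))
E
```

```text
t: 13.08
tool_pos: [0.5853, -0.0867, 0.1928]
eef_rot: [[0.973, 0.23, 0.001], [0.23, -0.973, -0.0], [0.001, 0.0, -1.0]]
ft_force: [0.3, 0.7, -0.7]
finger_gap: 0.003
t 13.075 along,out [153.5 116. ] z 0.1928 xang 13.3 tilt [0.001 0.   ] F [ 0.3  0.7 -0.7] gap 0.0 q [ 0.1   0.7  -0.06  1.72  0.06  0.72 -1.32]
t: 14.08
tool_pos: [0.5274, -0.101, 0.325]
eef_rot: [[0.973, 0.229, 0.005], [0.229, -0.973, -0.001], [0.005, 0.002, -1.0]]
ft_force: [0.1, 0.1, -0.3]
finger_gap: 0.007
t: 14.58
tool_pos: [0.387, -0.1845, 0.3217]
eef_rot: [[0.974, 0.225, -0.005], [0.225, -0.974, 0.0], [-0.005, -0.002, -1.0]]
ft_force: [1.0, 0.5, -0.3]
finger_gap: 0.005
t 14.575 along,out [-59.7  57.5] z 0.3217 xang 13.0 tilt [-0.005 -0.002] F [ 1.   0.5 -0.3] gap 0.01 q [ 0.39  0.32 -0.07  2.    0.03  0.83 -1.04]
scene 474 theta 1.519 [165.   4.] [188. 155.]
top 449 theta 1.518 [161.   5.] [185. 154.]
```

View pics/c7.png

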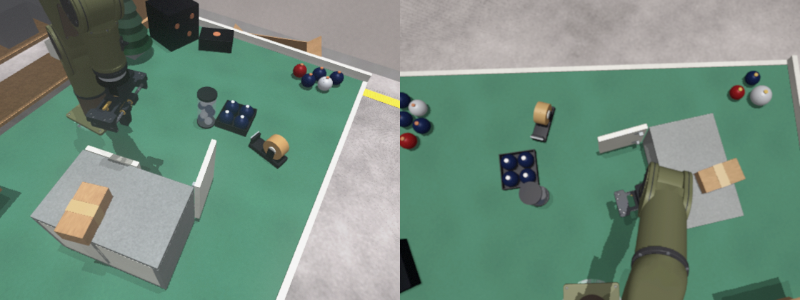

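Both views give a left-door angle of 1.52 rad (87°). The right door is flush, the bystanders haven't moved, and the gripper is clear. I'll hand the job in.

```bash
python3 -c "
from ang import *
ang('scene'); ang('top'); st(); print(job_done())"
```

```text
scene 473 theta 1.52 [165.   4.] [188. 155.]
top 451 theta 1.516 [160.   5.] [185. 155.]
t 14.875 along,out [-53.3  57.8] z 0.3224 xang 13.4 tilt [ 0. -0.] F [-0.4 -0.7  0.8] gap 0.01 q [ 0.38  0.32 -0.07  1.99  0.03  0.83 -1.04]
the job is handed in; nothing more can be done
None
```

The left door is open and about square to the cupboard front, and I handed the job in at about 14.9 s.

With the fingers shut, I pressed the door about 30 mm from its free edge. It gave about 4 mm, with about 14 N outward and up to 9 N upward on the tool; I put the upward part down to friction. I drew the fingers back 85 mm and the door sprang ajar to about 0.25 rad. I then lowered the fingers behind it, pushed it open from the inside and moved clear.

**Last checks:**
- **Door angle:** the scene and top views both gave about 1.52 rad (87°), and it held steady over the last 0.3 s before hand-in.
- **Right door and bystanders:** in the last pictures the right door is flush and the tube, tray, dispenser and carton look unmoved. I judged this by eye and did not measure it again.
- **Robot:** the gripper was clear of everything, with the wrist force at noise level.

**One check that failed:** an angle reading taken mid-push was useless because the gripper hid the door. I measured again after moving clear.

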